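# Press a row of shelf-label holders home along a humidor tray

### The arm

A 7-joint arm with a two-finger parallel gripper is mounted at the origin on the work surface. World frame = base frame: x ahead of the robot, y to its left, z up, the work surface at z = 0. Lengths are in m, angles in rad, forces in N, time in s.
With the tool pointing down it reaches from about 0.4 to 0.85 m from the base axis. Payload 10.4 kg.
Tool frame: the origin (TCP) lies at the very end of the fingers, on their centre line; the grasp point (between the pads) lies 19 mm behind it; y points along the fingers, x is the direction in which the jaws open and shut, and the axes are right-handed (so a half turn about y gives the same grasp; the last joint's range is limited). The gripper opens to 87 mm and grips with 3 to 60 N. Pads are 19 mm wide; open, the fingers measure 117 mm over their backs; the gripper's body (75 mm by 190 mm) begins 51 mm behind the grasp point.
Start: joints at [-1.159, 0.332, -0.065, 1.46, 0.022, 1.35, -0.088], TCP at [0.263, 0.567, 0.223] pointing down, gripper open.
Joint ranges: [-2.6, 2.6], [-0.5, 2.12], [-1.47, 1.34], [0.16, 2.42], [-1.27, 4.41], [0.06, 2.06], [-2.6, 2.6]. Speed limits (rad/s): [2.22, 2.22, 2.79, 2.79, 3.14, 3.14, 3.14].

### API

Orientations are given as a unit quaternion [x, y, z, w].
In Python, from bench import readout, vision, r gives the robot as it stands.
- The arm moves only by the tool arm_command, never from a script. Its argument "targets" is a list that holds one entry, the list of rows, each a list of 6 numbers: the shift along the tool's x, y, z in m, then the turn, a rotation vector about the tool's x, y, z in degrees. A call has 1 to 12 rows; each row shifts and turns the commanded pose from where the row before left it, along the tool's axes as they then stand; what a row does not reach is not made up. A row lasts 1/12 s, in which the tool goes at most 41.7 mm and 7.16 degrees, less where a joint would pass 70% of its speed; a pose out of reach is approached as far as the arm can. A call is refused whole if a number of a shift passes 0.0417 or a number of a turn 7.16, either way. A call with a gripper value outside its range is refused whole. "hand" is the opening, from 0 (shut) to 1 (fully open), set as the call begins (left out, the last holds). The fingers move at their own pace and stop on an object; "grip_force" is the grip in N (left out, the last holds). Time passes only in rows, so rows that do not move let the fingers close. It gives the time, the measured TCP pose, the force and the opening at its end, in the units of the state.
- readout.read_state(): the state, without advancing time (a new reading comes with each control period).
- vision.camera(name): name is "scene" or "top"; returns a dict with "pixels" (480x640x3 uint8, blue, green, red), "fovy" (degrees; the focal length in pixels is half the picture's height over the tangent of half this angle, whatever the lens; pixels are square), "cx", "cy" (the principal point, pixels), "R" (3x3) and "t" (3): a world point X has camera coordinates R X + t. Camera axes: x right, y down, z forward; pixel columns grow to the right and rows downward; lengths in m; the calibration is good to about 2 mm. A picture is of the moment at which its call begins. There is no depth.
- r.close_job(): hands the job in, once; it reports no verdict.
The state is a dict: "time": time; "joint_positions": joint angles; "joint_vel": joint speeds; "joint_torque": joint torques, N m; "ee_pos": TCP position; "eef_rot": TCP orientation; "ft_force": force on the tool from outside, world axes, zero at the start; "torque": the same for the moment, N m; "width": finger opening in m.
Only numpy, scipy, OpenCV 4.12 (cv2) and the standard library are available. Lean on these libraries where they do the work, as an engineer would, in place of code of your own. Each camera call takes 0.05 s, during which the arm holds its last target.

### The job

Starting at the end of the rail marked by the red plug, run the fingertips lightly along the row of five white snap-in label holders and press each one down fully home, one after another in order, ending at the blue plug. Grasp nothing, do not lean hard on the tray, and leave the tins, boxes and everything else standing where they are.

Things in the scene. Friction and masses are not known exactly. Their poses are not given: they have to be found in the camera images.
- tray: Fixed pale wooden display tray, 200 (x) x 310 (y) x 45 mm tall; origin at the centre of its underside, z up. Along its -x side (towards the robot) a solid ledge 45 mm wide, 45 mm up, carries a black rail 30 mm wide, 300 mm long along tray y, centred at tray x = -80 mm, its top 50 mm above the table. Behind it are three open compartments, walls 45 mm, floor 12 mm up.
- holder0_top (a point): Centre of the flat top of label holder 0, at tray x = -80, y = -104 mm. Each holder is a white cap 24 mm wide across the rail, 46 mm long along it, 10 mm tall: flat top 10 mm long, then two ramps (27 degrees) falling 9 mm to the ends. 52 mm between centres.
- holder1_top (a point): Centre of the flat top of label holder 1, at tray x = -80, y = -52 mm. As holder 0. Cap tops are 66 mm above the table when fully up, 60 mm when home; orange shows beneath a cap that is not home.
- holder2_top (a point): Centre of the flat top of label holder 2, at tray x = -80, y = 0 mm. As holder 0. A cap moves only straight down. A fingertip sliding along the row at the height of the home tops meets the ramps and pushes each cap down in turn.
- holder3_top (a point): Centre of the flat top of label holder 3, at tray x = -80, y = 52 mm. As holder 0.
- holder4_top (a point): Centre of the flat top of label holder 4, at tray x = -80, y = 104 mm. As holder 0.
- holder0 (a joint): How far holder 0 is pressed down, m: 0 fully up, 0.006 home against a firm stop. Moves against about 3 N of friction and stays where it is left; it starts between 0 and 1.5 mm.
- holder1 (a joint): How far holder 1 is pressed down, m: 0 fully up, 0.006 home against a firm stop. Moves against about 3 N of friction and stays where it is left; it starts between 0 and 1.5 mm.
- holder2 (a joint): How far holder 2 is pressed down, m: 0 fully up, 0.006 home against a firm stop. Moves against about 3 N of friction and stays where it is left; it starts between 0 and 1.5 mm.
- holder3 (a joint): How far holder 3 is pressed down, m: 0 fully up, 0.006 home against a firm stop. Moves against about 3 N of friction and stays where it is left; it starts between 0 and 1.5 mm.
- holder4 (a joint): How far holder 4 is pressed down, m: 0 fully up, 0.006 home against a firm stop. Moves against about 3 N of friction and stays where it is left; it starts between 0 and 1.5 mm.
- plug_red: Red round end plug, 17 mm diameter, 5 mm tall, fixed on the rail beyond one end of the row (36 mm past the centre of the end holder, tray y = +140 or -140 mm). Marks the end where the work starts. Origin: centre of its underside on the rail; its top is 55 mm above the table, below the caps.
- plug_blue: Blue end plug, same size, at the other end of the rail; marks the finish end. Origin: centre of its underside.
- round_tin: green round tin with a brass-coloured lid rim, 62 mm diameter, 45 mm tall, standing loose in one of the tray's three compartments. Origin: centre of its underside. Leave alone.
- small_box: small dark wooden box, 85 x 55 x 45 mm tall, loose in one of the compartments. Origin: centre of its underside. Leave alone.
- flat_tin: red tin with a yellow patch on top, 80 x 52 x 32 mm tall, loose in one of the compartments. Origin: centre of its underside. Leave alone.
- spares_box: small cardboard box, 45 x 70 x 30 mm tall, loose on the table in front of the tray, on the robot's side of the rail. Origin: centre of its underside. Leave alone.
- cup: clear plastic cup, 84 mm across the rim, 120 mm tall, on the table to the left. Origin: centre of its underside. Leave alone.
- jar: amber glass jar with a white cap, 72 mm diameter, 90 mm tall, on the table to the right. Origin: centre of its underside. Leave alone.
- lighter_pot: brass-coloured pot with a narrow neck, 80 mm diameter, 90 mm tall, on the table to the right. Origin: centre of its underside. Leave alone.

How it is judged:
By the outcome, as a careful person would: the job done as asked, in the order asked, and still so for the second after the job is handed in, with the robot touching nothing.
It also fails if it takes over 45 s, if anything falls off the work surface, if the arm or the gripper's body presses on something with over 40 N, if the wrist force passes 120 N, or if a joint passes its speed limit or range.

## Working session

There is one attempt and no reset: what is moved stays moved. The work goes in short steps, Python scripts to look and compute and a tool call to move; the robot and the scene stay as the last step left them, time stands still between calls to the robot, and variables do not carry over. Pictures are saved under pics/ and viewed, and the job is handed in when it is done.

Besides the shell and the picture viewer there is one more tool, called after ">>>" as name([rows], argument=value, ...), one row to a line, values as JSON. arm_command: Moves the arm, as the interface text tells. Its arguments: {"type":"object","properties":{"targets":{"type":"array","items":{"type":"array","items":{"type":"array","items":{"type":"number"}}}},"hand":{"type":"number"},"grip_force":{"type":"number"}},"required":["targets"]}

```bash
ls; mkdir -p pics
python3 - <<'E'
from bench import readout, vision, r
import cv2
s=readout.read_state()
for k,v in s.items(): print(k,v)
for n in("scene","top"):
    c=vision.camera(n); cv2.imwrite(f"pics/{n}0.png",c["pixels"]); print(n,c["fovy"],c["cx"],c["cy"],c["R"],c["t"])
    import pickle; pickle.dump(c,open(f"{n}0.pkl","wb"))
E
```

```text
pics
time 0.0
joint_positions [-1.15861342  0.33289496 -0.06472289  1.46096352  0.02159013  1.3498702
 -0.0884597 ]
joint_vel [ 0.00116022  0.00023948  0.00062024 -0.00171604 -0.00059424  0.00205805
 -0.00100813]
joint_torque [ 3.73886223e-04 -6.23253107e+01  2.51035870e-02 -3.89888620e+01
 -6.12143450e-02  3.98853596e-02  6.53914367e-05]
ee_pos [0.26308395 0.56650217 0.22172897]
eef_rot [ 0.59634617  0.37999433 -0.38083407 -0.59576922]
ft_force [-0.03076867  0.66261694 -0.56270247]
torque [-0.02316516 -0.04832509 -0.02757514]
width 0.0872760467829129
scene 49.85119145621467 317.36447616005285 230.6975389641558 [[-0.13384079  0.99100084  0.00199612]
 [ 0.6974906   0.09563091 -0.71018419]
 [-0.70398402 -0.09365934 -0.70401309]] [ 0.06050508 -0.33942144  1.51475602]
top 45.741608676800034 327.2351347617264 245.29869052643087 [[ 0.01388881 -0.99982508 -0.01252615]
 [-0.98391015 -0.01143395 -0.17829773]
 [ 0.17812331  0.01480095 -0.98389685]] [0.01231656 0.59421591 1.31084482]
```

View pics/scene0.png

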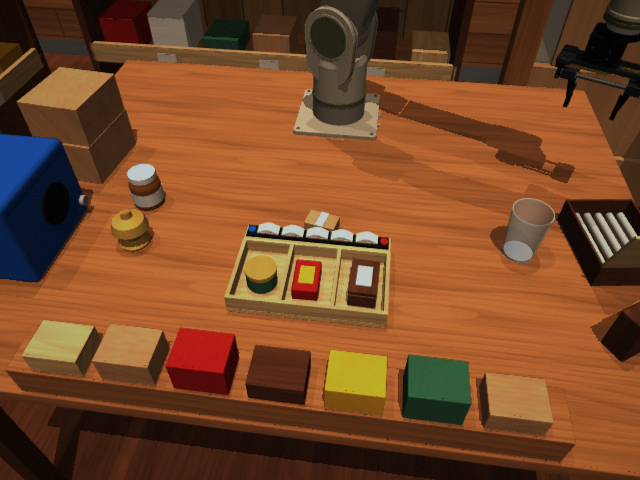

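View pics/top0.png

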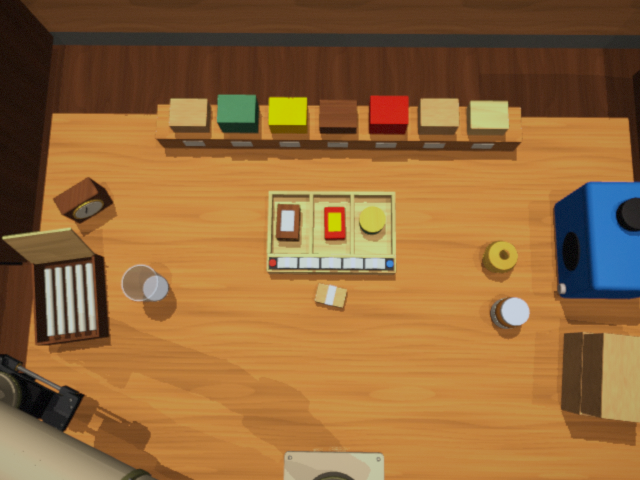

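The red plug is on the left (world +y) end of the rail at top-view pixel (273,263), and blue is on the right at (390,264). The cardboard spares box is just on the robot's side at (331,296). Next I'll locate the plugs and caps more precisely.

```bash
cat > h.py <<'E'
import numpy as np, cv2, pickle
from scipy.spatial.transform import Rotation as Rot
def K(c):
    f=240/np.tan(np.radians(c["fovy"]/2)); return f
def ray(c,u,v,z):
    R=np.array(c["R"]);t=np.array(c["t"]);f=K(c)
    d=R.T@np.array([(u-c["cx"])/f,(v-c["cy"])/f,1]); o=-R.T@t
    return o+d*(z-o[2])/d[2]
def proj(c,X):
    R=np.array(c["R"]);t=np.array(c["t"]);f=K(c)
    p=(R@np.atleast_2d(X).T).T+t
    return np.c_[f*p[:,0]/p[:,2]+c["cx"],f*p[:,1]/p[:,2]+c["cy"]]
def crop(c,u0,v0,u1,v1,s,fn):
    cv2.imwrite(fn,cv2.resize(c["pixels"][v0:v1,u0:u1],None,fx=s,fy=s,interpolation=cv2.INTER_CUBIC))
E
python3 - <<'E'
from h import *
for n,b in(("scene",(225,200,405,335)),("top",(255,180,410,315))):
    c=pickle.load(open(n+"0.pkl","rb")); crop(c,*b,4.4 if n=="scene" else 5,f"pics/{n}_crop.png")
    im=c["pixels"].astype(int)
    B,G,Rr=im[...,0],im[...,1],im[...,2]
    for nm,m in(("red",(Rr>120)&(G<60)&(B<60)),("blue",(B>100)&(Rr<80)),("white",(im.min(2)>150))):
        m=m.astype(np.uint8); m2=np.zeros_like(m); m2[b[1]:b[3],b[0]:b[2]]=m[b[1]:b[3],b[0]:b[2]]
        k,l,st,ce=cv2.connectedComponentsWithStats(m2)
        for i in range(1,k):
            if st[i,4]>8: print(n,nm,st[i],ce[i].round(2),ray(c,*ce[i],.055 if nm!="white" else .065).round(4))
s=pickle
from bench import readout
print(Rot.from_quat(readout.read_state()["eef_rot"]).as_matrix().round(3))
E
```

```text
scene red [380 238   8   7  41] [383.68 240.85] [0.552  0.1524 0.055 ]
scene red [292 260  29  32 478] [306.15 276.85] [0.6702 0.0074 0.055 ]
scene red [225 333  10   2  15] [228.67 333.67] [ 0.8178 -0.1085  0.055 ]
scene blue [248 226   8   5  33] [251.79 228.06] [ 0.5521 -0.1275  0.055 ]
scene white [315 212  14  14 110] [321.51 218.55] [0.5132 0.0171 0.065 ]
scene white [258 222  22  12 161] [268.79 227.23] [ 0.5546 -0.0894  0.065 ]
scene white [282 225  22  12 165] [292.91 229.68] [ 0.555  -0.0379  0.065 ]
scene white [307 227  22  11 165] [317.27 231.67] [0.5539 0.0134 0.065 ]
scene white [331 229  22  12 169] [341.94 234.08] [0.5539 0.0652 0.065 ]
scene white [356 231  22  12 175] [366.62 236.43] [0.5539 0.1164 0.065 ]
scene white [356 266  17  20 288] [364.03 275.45] [0.66   0.1185 0.065 ]
top red [325 208  20  31 293] [334.29 224.32] [0.6453 0.0036 0.055 ]
top red [270 263   6   3   9] [272.11 264.44] [0.5458 0.1506 0.055 ]
top blue [386 260   7   8  46] [389.2  263.35] [ 0.5518 -0.1281  0.055 ]
top white [281 210  13  21 255] [287.15 220.6 ] [0.651  0.1167 0.065 ]
top white [278 256  19  12 206] [286.97 261.96] [0.5508 0.1145 0.065 ]
top white [299 257  20  11 202] [308.9  262.22] [0.5507 0.0625 0.065 ]
top white [321 257  20  11 200] [330.9  262.26] [0.5513 0.0105 0.065 ]
top white [343 257  20  12 203] [352.64 262.44] [ 0.5515 -0.0409  0.065 ]
top white [365 257  20  12 205] [374.6  262.57] [ 0.5518 -0.0927  0.065 ]
top white [325 285  12  20 162] [330.18 294.54] [0.4749 0.0112 0.065 ]
[[ 0.421 -0.    -0.907]
 [ 0.907 -0.001  0.421]
 [-0.001 -1.    -0.   ]]
```

```bash
sleep 0
```

```text
(no output)
```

View pics/scene_crop.png

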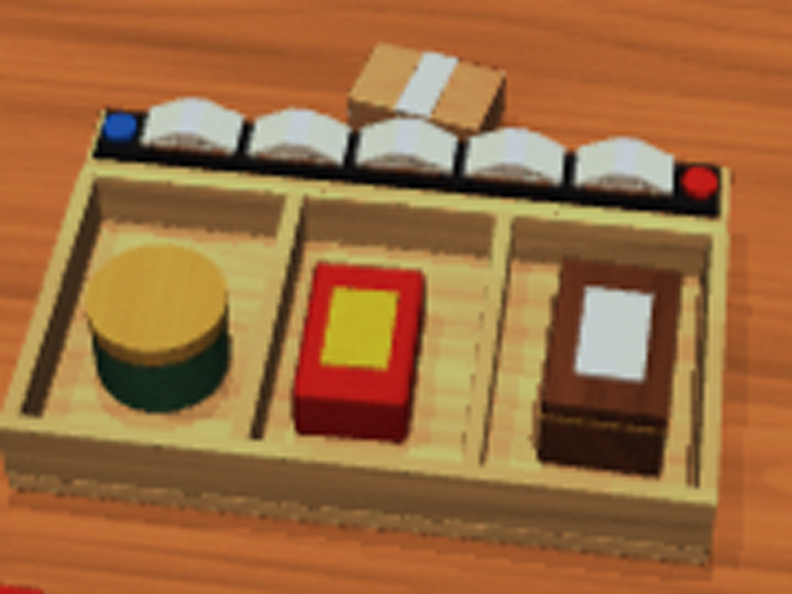

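View pics/top_crop.png

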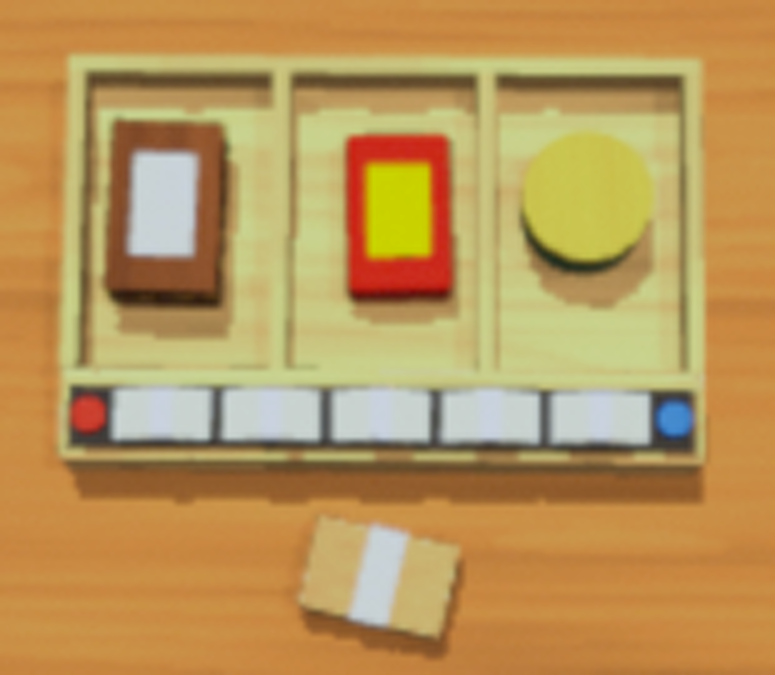

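Both cameras agree. The rail lies along world y at x ≈ 0.552 with yaw ≈ 0. Red is at y ≈ 0.152 and blue at y ≈ -0.128, with caps every 52 mm between them. I'll shut the fingers and turn the jaws across the rail (+65° about tool y), so that tool x = +X, z = +Y and y = down.

>>> arm_command([
  [[0,0,0,0,6.51,0],[0,0,0,0,6.51,0],[0,0,0,0,6.51,0],[0,0,0,0,6.51,0],[0,0,0,0,6.51,0],[0,0,0,0,6.51,0],[0,0,0,0,6.51,0],[0,0,0,0,6.51,0],[0,0,0,0,6.51,0],[0,0,0,0,6.51,0],[0,0,0,0,0,0]],
], hand=0, grip_force=10)

```text
time: 1.02
ee_pos: [0.2631, 0.5667, 0.2221]
eef_rot: [0.707, -0.002, 0.002, -0.707]
ft_force: [0.4, 0.4, -0.2]
width: 0.0215
```

>>> arm_command([
  [[0.018,0,-0.026,0,0,0],[0.018,0,-0.026,0,0,0],[0.018,0,-0.026,0,0,0],[0.018,0,-0.026,0,0,0],[0.018,0,-0.026,0,0,0],[0.018,0,-0.026,0,0,0],[0.018,0,-0.026,0,0,0],[0.018,0,-0.026,0,0,0],[0.018,0,-0.026,0,0,0],[0.018,0,-0.026,0,0,0],[0.018,0,-0.026,0,0,0],[0.018,0,-0.026,0,0,0]],
])

```text
time: 2.02
ee_pos: [0.4797, 0.2534, 0.2225]
eef_rot: [-0.707, -0.002, 0.002, 0.707]
ft_force: [0.1, -0.4, 0.2]
width: 0.0004
```

>>> arm_command([
  [[0.018,0.01,-0.024,0,0,0],[0.018,0.01,-0.024,0,0,0],[0.018,0.01,-0.024,0,0,0],[0.01,0.01,-0.02,0,0,0],[0.005,0.01,-0.005,0,0,0],[0,0,0,0,0,0],[0,0,0,0,0,0]],
])

```text
time: 2.6
ee_pos: [0.5475, 0.1585, 0.172]
eef_rot: [0.707, 0.0, -0.001, -0.707]
ft_force: [-0.5, 1.4, -0.9]
width: 0.0004
```

>>> arm_command([
  [[0.0045,0.02,-0.0015,0,0,0],[0,0.02,0,0,0,0],[0,0.02,0,0,0,0],[0,0.02,0,0,0,0],[0,0.015,0,0,0,0],[0,0,0,0,0,0],[0,0,0,0,0,0],[0,0,0,0,0,0]],
])

```text
time: 3.27
ee_pos: [0.5531, 0.1576, 0.079]
eef_rot: [-0.707, -0.001, 0.0, 0.708]
ft_force: [0.7, 1.1, 0.7]
width: 0.0006
```

Run:
```python
from h import *
from bench import readout, vision
s=readout.read_state(); print(s["ee_pos"],s["ft_force"],Rot.from_quat(s["eef_rot"]).as_matrix().round(4),s["joint_positions"])
a=vision.camera("scene"); crop(a,225,150,425,300,4,"pics/s1.png"); print(proj(a,s["ee_pos"]))
b=vision.camera("top"); crop(b,250,210,410,320,5,"pics/t1.png"); print(proj(b,s["ee_pos"]))
```

```text
[0.55310296 0.15761285 0.07900438] [0.70658825 1.11857555 0.6504951 ] [[ 1.      0.0015 -0.0016]
 [ 0.0016  0.0012  1.    ]
 [ 0.0015 -1.      0.0012]] [-0.67992542  0.35757231  0.38792337  1.78005088 -0.15560514  1.03214917
 -0.2326379 ]
[[387.28085095 233.30548717]]
[[268.12900544 259.85332355]]
```

View pics/s1.png

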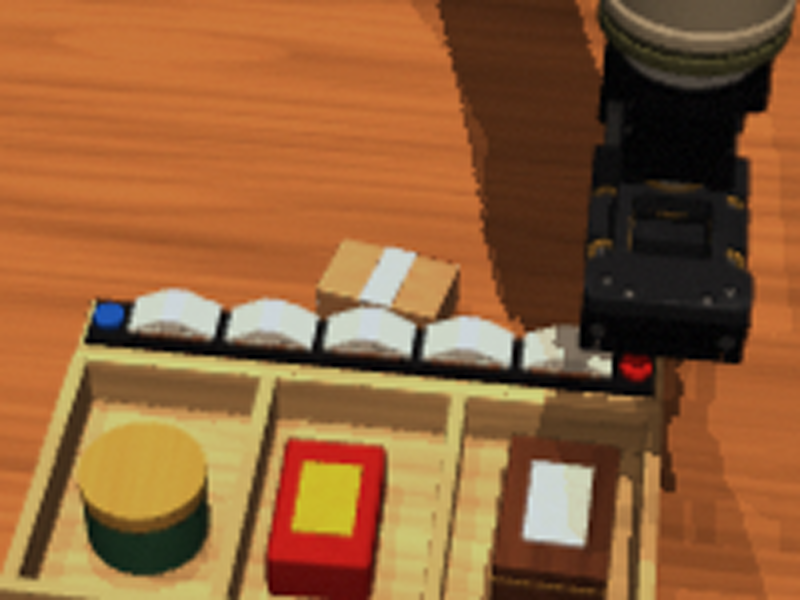

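View pics/t1.png

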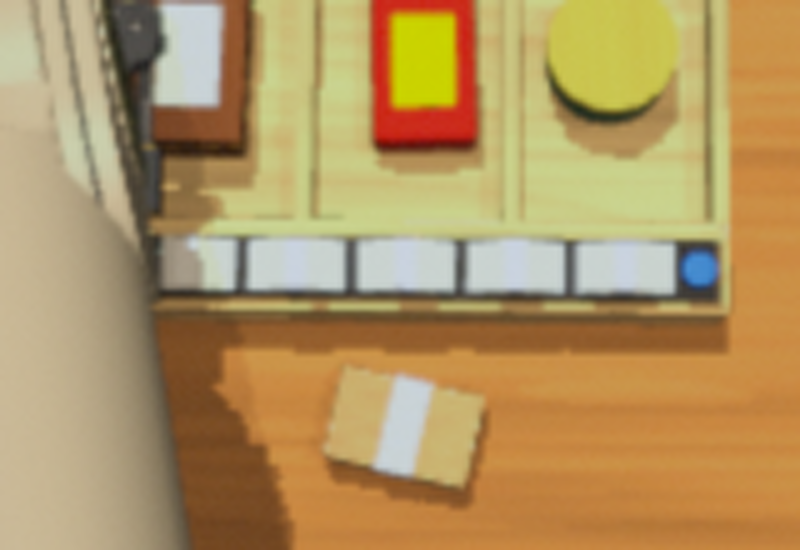

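The scene view shows the gripper over the red-plug end (red at crop (635,365)). The body hides the fingertips, so I'm relying on kinematics and force from here. I'll lower to just above sliding height and settle.

>>> arm_command([
  [[-0.001,0.006,0,0,0,0],[0,0.006,0,0,0,0],[0,0.004,0,0,0,0],[0,0,0,0,0,0],[0,0,0,0,0,0],[0,0,0,0,0,0],[0,0,0,0,0,0]],
])

```text
time: 3.95
ee_pos: [0.5519, 0.1563, 0.0617]
eef_rot: [-0.707, -0.0, -0.0, 0.707]
ft_force: [0.2, -0.9, 1.1]
width: 0.0005
```

Run:
```python
from bench import readout, vision
for i in range(3):
    s=readout.read_state(); print(s["time"],s["ee_pos"],s["ft_force"]); vision.camera("top")
```

```text
3.95 [0.5518693  0.15634399 0.06173968] [ 0.1879072  -0.88440159  1.05548454]
4.0 [0.55184956 0.15635542 0.06175112] [ 0.90535597 -0.82659282  0.83057427]
4.05 [0.55183771 0.15635287 0.06174177] [ 0.12404968  0.04673941 -0.03930575]
```

>>> arm_command([
  [[0,0.002,0,0,0,0],[0,0,0,0,0,0],[0,0,-0.004,0,0,0],[0,0,-0.004,0,0,0],[0,0,-0.004,0,0,0],[0,0,-0.004,0,0,0],[0,0,-0.004,0,0,0],[0,0,-0.004,0,0,0]],
])

```text
time: 4.77
ee_pos: [0.5522, 0.1339, 0.0603]
eef_rot: [-0.706, -0.001, -0.0, 0.708]
ft_force: [-1.2, 6.3, 3.8]
width: 0.0005
```

>>> arm_command([
  [[0,0,-0.004,0,0,0],[0,0,-0.004,0,0,0]],
])

```text
time: 4.93
ee_pos: [0.5524, 0.1255, 0.0605]
eef_rot: [-0.706, -0.001, -0.0, 0.708]
ft_force: [-0.4, 3.9, 4.5]
width: 0.001
```

>>> arm_command([
  [[0,0,-0.004,0,0,0],[0,0,-0.004,0,0,0]],
])

```text
time: 5.1
ee_pos: [0.5524, 0.1171, 0.0605]
eef_rot: [-0.706, -0.001, -0.001, 0.708]
ft_force: [-0.6, 3.3, 4.8]
width: 0.0005
```

>>> arm_command([
  [[0,0,0,0,0,0],[0,0,0,0,0,0]],
])

```text
time: 5.27
ee_pos: [0.5524, 0.116, 0.0605]
eef_rot: [-0.707, -0.0, -0.001, 0.707]
ft_force: [-0.8, 1.0, 6.2]
width: 0.0004
```

>>> arm_command([
  [[0,0.0007,0,0,0,0],[0,0,0,0,0,0],[0,0,0,0,0,0]],
])

```text
time: 5.52
ee_pos: [0.5525, 0.116, 0.0604]
eef_rot: [-0.707, -0.0, -0.001, 0.707]
ft_force: [-3.6, 0.4, 14.0]
width: 0.0004
```

Run:
```python
from bench import readout, vision
for i in range(3):
    s=readout.read_state(); print(s["time"],s["ee_pos"],s["ft_force"]); vision.camera("top")
```

```text
5.5167 [0.55251232 0.11604896 0.06035589] [-3.56794598  0.41483057 13.98602167]
5.5667 [0.55249198 0.11605489 0.06031954] [-2.99253228 -0.32785749 12.27022899]
5.6167 [0.55248508 0.1160783  0.06031728] [-3.64563711  0.02478146 13.30219214]
```

More command travel raised the force to about 13 N with almost no motion, so the first cap is on its stop (the readings place home at z ≈ 0.0604). I'll ease off slightly and slide on.

>>> arm_command([
  [[0,-0.0004,-0.004,0,0,0],[0,0,-0.004,0,0,0],[0,0,-0.004,0,0,0],[0,0,-0.004,0,0,0],[0,0,-0.004,0,0,0],[0,0,-0.004,0,0,0],[0,0,-0.004,0,0,0]],
])

```text
time: 6.25
ee_pos: [0.5517, 0.0888, 0.0593]
eef_rot: [-0.707, -0.0, -0.0, 0.708]
ft_force: [0.1, 6.3, 3.3]
width: 0.0007
```

>>> arm_command([
  [[0,0,-0.004,0,0,0],[0,0,-0.004,0,0,0],[0,0,-0.004,0,0,0]],
])

```text
time: 6.5
ee_pos: [0.552, 0.0783, 0.0598]
eef_rot: [-0.706, -0.001, 0.0, 0.708]
ft_force: [-2.7, 11.6, 10.2]
width: 0.0005
```

>>> arm_command([
  [[0,0,-0.004,0,0,0],[0,0,-0.004,0,0,0],[0,0,-0.004,0,0,0],[0,0,0,0,0,0],[0,0,0,0,0,0]],
])

```text
time: 6.92
ee_pos: [0.5527, 0.0649, 0.0604]
eef_rot: [-0.707, -0.001, -0.001, 0.708]
ft_force: [-0.0, 4.0, 9.1]
width: 0.0005
```

>>> arm_command([
  [[0,-0.0002,-0.004,0,0,0],[0,0,-0.004,0,0,0],[0,0,-0.004,0,0,0],[0,0,-0.004,0,0,0],[0,0,-0.004,0,0,0],[0,0,-0.004,0,0,0],[0,0,-0.004,0,0,0]],
])

```text
time: 7.5
ee_pos: [0.5515, 0.0368, 0.0594]
eef_rot: [-0.707, 0.0, 0.0, 0.708]
ft_force: [-0.0, 7.1, 3.0]
width: 0.0003
```

>>> arm_command([
  [[0,0,-0.003,0,0,0],[0,0,-0.003,0,0,0],[0,0,-0.003,0,0,0],[0,0,-0.003,0,0,0]],
])

```text
time: 7.83
ee_pos: [0.5519, 0.0263, 0.0598]
eef_rot: [-0.706, -0.001, 0.0, 0.708]
ft_force: [-1.6, 11.8, 9.0]
width: 0.0005
```

>>> arm_command([
  [[0,0,-0.004,0,0,0],[0,0,-0.004,0,0,0],[0,0,-0.004,0,0,0],[0,0,0,0,0,0],[0,0,0,0,0,0]],
])

```text
time: 8.25
ee_pos: [0.5526, 0.0127, 0.0604]
eef_rot: [-0.707, -0.001, -0.001, 0.708]
ft_force: [-0.4, 4.1, 8.7]
width: 0.0007
```

Holder 2 is home: z is 0.0604 with about 9 N. Moving on to the fourth.

>>> arm_command([
  [[0,0,-0.004,0,0,0],[0,0,-0.004,0,0,0],[0,0,-0.004,0,0,0],[0,0,-0.004,0,0,0],[0,0,-0.004,0,0,0],[0,0,-0.004,0,0,0],[0,0,-0.004,0,0,0]],
])

```text
time: 8.83
ee_pos: [0.5514, -0.0154, 0.0592]
eef_rot: [-0.707, 0.0, 0.0, 0.707]
ft_force: [0.1, 7.3, 3.0]
width: 0.0003
```

>>> arm_command([
  [[0,0,-0.003,0,0,0],[0,0,-0.003,0,0,0],[0,0,-0.003,0,0,0],[0,0,-0.003,0,0,0]],
])

```text
time: 9.17
ee_pos: [0.5519, -0.0255, 0.0598]
eef_rot: [-0.706, -0.001, 0.0, 0.708]
ft_force: [-3.0, 12.6, 11.7]
width: 0.0002
```

>>> arm_command([
  [[0,0,-0.004,0,0,0],[0,0,-0.004,0,0,0],[0,0,-0.004,0,0,0],[0,0,0,0,0,0],[0,0,0,0,0,0]],
])

```text
time: 9.58
ee_pos: [0.5526, -0.0393, 0.0604]
eef_rot: [-0.707, -0.001, -0.001, 0.708]
ft_force: [-0.2, 4.4, 8.4]
width: 0.0007
```

Run:
```python
from h import *
from bench import readout, vision
s=readout.read_state(); print(s["ee_pos"],s["ft_force"])
a=vision.camera("scene"); crop(a,225,150,425,300,4,"pics/s2.png")
```

```text
[ 0.55261513 -0.03925254  0.06037838] [-0.2138073   4.43062711  8.35748522]
```

View pics/s2.png

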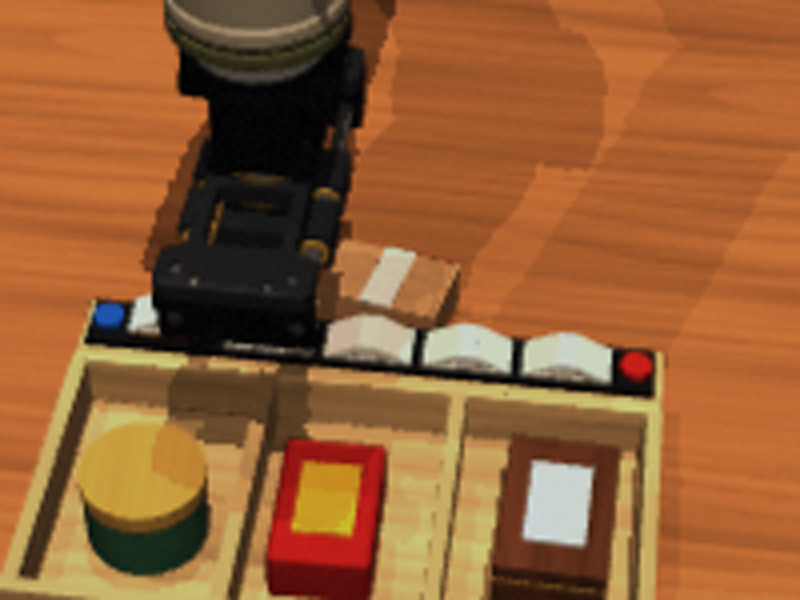

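The pressed caps at crop (468,345) and (567,355) sit low with no orange showing, and nothing else has moved. Next is the last holder, then the blue plug.

>>> arm_command([
  [[0,0,-0.004,0,0,0],[0,0,-0.004,0,0,0],[0,0,-0.004,0,0,0],[0,0,-0.004,0,0,0],[0,0,-0.004,0,0,0],[0,0,-0.004,0,0,0],[0,0,-0.004,0,0,0]],
])

```text
time: 10.22
ee_pos: [0.5514, -0.0673, 0.0592]
eef_rot: [-0.707, 0.0, 0.0, 0.708]
ft_force: [0.4, 7.0, 3.1]
width: 0.0007
```

>>> arm_command([
  [[0,0,-0.003,0,0,0],[0,0,-0.003,0,0,0],[0,0,-0.003,0,0,0],[0,0,-0.003,0,0,0]],
])

```text
time: 10.55
ee_pos: [0.5518, -0.0769, 0.0595]
eef_rot: [-0.706, -0.0, 0.001, 0.709]
ft_force: [-2.1, 13.1, 11.9]
width: 0.0003
```

>>> arm_command([
  [[0,0,-0.004,0,0,0],[0,0,-0.004,0,0,0],[0,0,-0.004,0,0,0],[0,0,0,0,0,0],[0,0,0,0,0,0]],
])

```text
time: 10.97
ee_pos: [0.5526, -0.0912, 0.0604]
eef_rot: [-0.707, -0.001, -0.001, 0.708]
ft_force: [-0.8, 4.7, 9.2]
width: 0.0008
```

>>> arm_command([
  [[0,0,-0.004,0,0,0],[0,0,-0.004,0,0,0],[0,0,-0.004,0,0,0],[0,0,-0.004,0,0,0],[0,0,-0.004,0,0,0],[0,0,-0.004,0,0,0],[0,0,-0.004,0,0,0],[0,0,-0.004,0,0,0],[0,0,-0.004,0,0,0],[0,0,-0.002,0,0,0],[0,0,0,0,0,0],[0,0,0,0,0,0]],
])

```text
time: 11.97
ee_pos: [0.5516, -0.1297, 0.0594]
eef_rot: [-0.707, 0.0, -0.0, 0.707]
ft_force: [-0.6, 0.3, 0.3]
width: 0.0004
```

The tip is free over the blue plug, so I'll lift clear and look.

>>> arm_command([
  [[0,-0.01,0,0,0,0],[0,-0.02,0,0,0,0],[0,-0.025,0,0,0,0],[0,-0.025,0,0,0,0],[0,-0.025,0,0,0,0],[0,-0.025,0,0,0,0],[0,-0.025,-0.02,0,0,0],[0,-0.025,-0.02,0,0,0],[0,0,-0.025,0,0,0],[0,0,-0.025,0,0,0],[0,0,-0.02,0,0,0],[0,0,-0.01,0,0,0]],
])

```text
time: 12.97
ee_pos: [0.5509, -0.2525, 0.2404]
eef_rot: [0.707, -0.001, 0.001, -0.707]
ft_force: [-0.1, 0.1, -0.1]
width: 0.0005
```

>>> arm_command([
  [[0,0,-0.01,0,0,0],[0,0,0,0,0,0],[0,0,0,0,0,0]],
])

```text
time: 13.22
ee_pos: [0.5517, -0.259, 0.2394]
eef_rot: [-0.707, 0.0, 0.0, 0.707]
ft_force: [0.1, 0.2, 0.2]
width: 0.0005
```

Run:
```python
from h import *
from bench import readout, vision
s=readout.read_state(); print(s["ee_pos"],s["ft_force"])
a=vision.camera("scene"); cv2.imwrite("pics/s3f.png",a["pixels"]); crop(a,240,205,400,265,5,"pics/s3.png"); 
a0=pickle.load(open("scene0.pkl","rb"));crop(a0,240,205,400,265,5,"pics/s0c.png")
im=np.vstack([cv2.imread("pics/s0c.png"),cv2.imread("pics/s3.png")]); cv2.imwrite("pics/cmp.png",im[:600])
b=vision.camera("top"); cv2.imwrite("pics/t3f.png",b["pixels"])
d=np.abs(a["pixels"].astype(int)-a0["pixels"]).max(2);
```

```text
[ 0.55174867 -0.25901354  0.23939192] [0.13553688 0.24193393 0.16037373]
```

View pics/cmp.png

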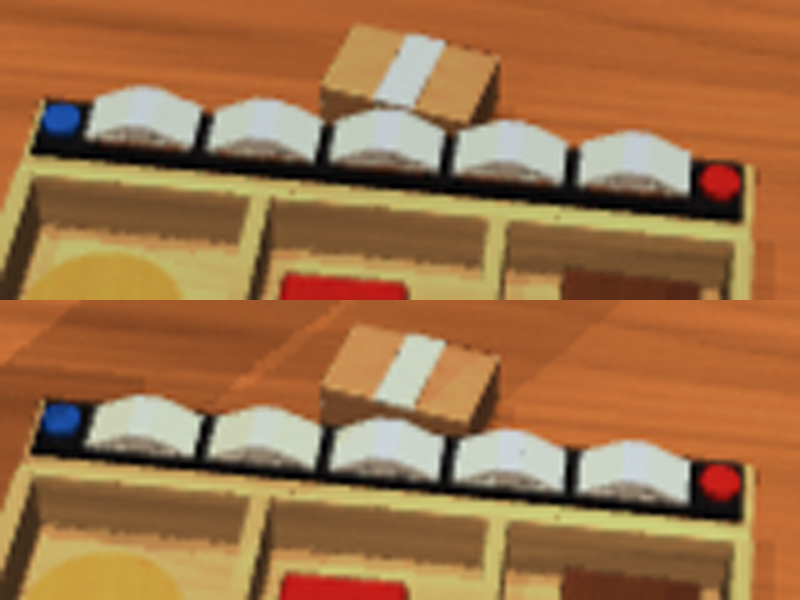

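View pics/t3f.png

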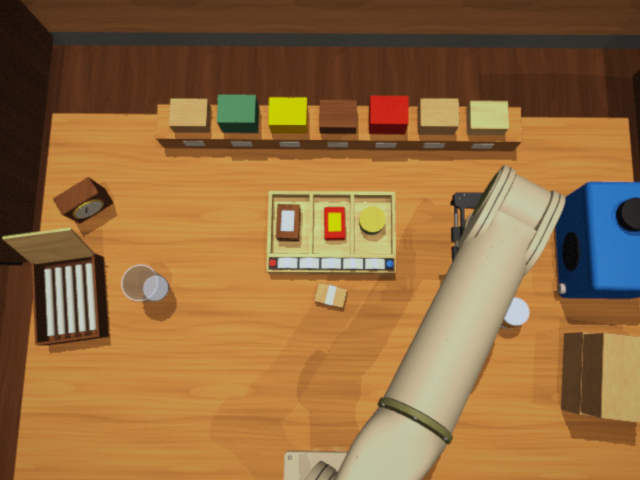

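View pics/s3f.png

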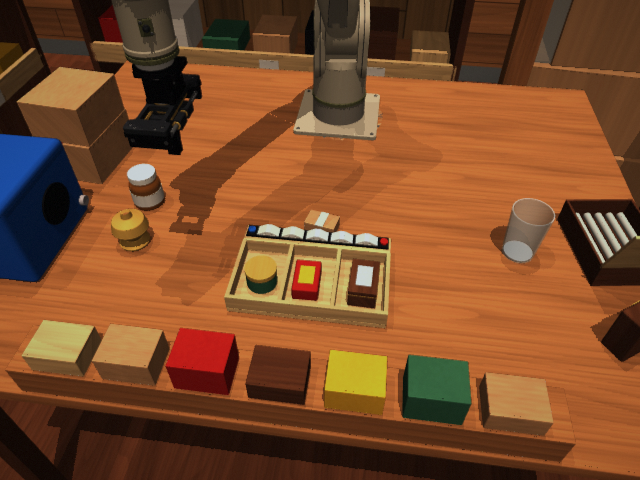

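All five caps have dropped by the same amount, about 2 px in the scene view. No orange shows, and the tins, boxes, cup, jar and pot haven't moved. Handing in.

```bash
python3 -c "
from bench import r
print(r.close_job())"
```

```text
the job is handed in; nothing more can be done
None
```

I pressed all five label holders home in order, from the red plug to the blue plug, and handed the job in at about 13 s. I did it as one light slide along the row with the fingers shut, then lifted clear.

- **Pressed home:** at each holder the fingertips stopped at z ≈ 0.0604 m with about 8–9 N downward. At the first holder I also pushed a little further: the force rose to 12–14 N with almost no movement, so the cap was on its stop.
- **Forces:** the largest readings were about 14 N downward and 13 N along the rail. Readings came only at the end of each move, so a brief peak in between could have been higher.
- **Final pictures:** all five caps dropped equally and no orange shows beneath them. The tins, boxes, cup, jar and pot stand where they were, and the arm is touching nothing.
- **Disagreement:** the home height read about 0.4 mm above the stated 60 mm. All five holders read the same, and the firm stop was felt at the first, so I put it down to measurement offset. The gripper hid the fingertips from both cameras in the views I took at the rail, so I relied on position and force readings there.

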